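Find the deepest test socket with a depth rod

TASK

One of the three aluminium test sockets on the bench has been bored deeper than the other two. Take the red-handled depth rod from its blue stand and sound the bores with it until you find that one, each time pushing the stiff plug inside gently down until the rod lands on the firm bottom (at most 20 N on the bottom); then leave the rod standing upright in the deepest bore, fully bottomed and let go. Carry the rod, never let it drop or topple, and leave the other things on the bench alone.

Things in the scene. Friction and masses are not known exactly. Their poses are not given: they have to be found in the camera images.
- socket_1: Aluminium test socket, upright block 62 x 62 mm, 72 mm tall, fixed to the bench. Origin: centre of its underside, z up. A round bore 15.6 mm wide with a 2 mm chamfer runs straight down its middle. Depth of the bore's steel bottom below the top face: 24 to 36 mm in two of the sockets, 44 to 54 mm in the deep one; which is the deep one changes and cannot be seen
- socket_2: Aluminium test socket, upright block 62 x 62 mm, 72 mm tall, fixed to the bench. Origin: centre of its underside, z up. A round bore 15.6 mm wide with a 2 mm chamfer runs straight down its middle. Depth of the bore's steel bottom below the top face: 24 to 36 mm in two of the sockets, 44 to 54 mm in the deep one; which is the deep one changes and cannot be seen
- socket_3: Aluminium test socket, upright block 62 x 62 mm, 72 mm tall, fixed to the bench. Origin: centre of its underside, z up. A round bore 15.6 mm wide with a 2 mm chamfer runs straight down its middle. Depth of the bore's steel bottom below the top face: 24 to 36 mm in two of the sockets, 44 to 54 mm in the deep one; which is the deep one changes and cannot be seen
- mouth_1 (a point): Centre of the bore's mouth on the top face of socket_1, 72 mm above its origin. A black plug hides the bottom, its top 8 to 18 mm below the face at first: it yields downwards to a push of about 5 N (more than the rod's weight), stays where it is left, never springs back, and ends level with the steel bottom, a far stiffer stop: 8 N per mm of give
- mouth_2 (a point): Centre of the bore's mouth on the top face of socket_2, 72 mm above its origin. A black plug hides the bottom, its top 8 to 18 mm below the face at first: it yields downwards to a push of about 5 N (more than the rod's weight), stays where it is left, never springs back, and ends level with the steel bottom, a far stiffer stop: 8 N per mm of give
- mouth_3 (a point): Centre of the bore's mouth on the top face of socket_3, 72 mm above its origin. A black plug hides the bottom, its top 8 to 18 mm below the face at first: it yields downwards to a push of about 5 N (more than the rod's weight), stays where it is left, never springs back, and ends level with the steel bottom, a far stiffer stop: 8 N per mm of give
- rod: Depth rod, 130 mm long, 0.18 kg: a plain steel shaft 14 mm in diameter with its tip chamfered, and from 80 to 130 mm above the tip a red round handle 22 mm in diameter to grip. Origin: centre of the tip's flat end; z along the rod towards the handle. It starts standing upright in the stand, tip 10 mm above the bench
- rod_tip (a point): Centre of the flat lower end of the rod
- stand: Blue plastic block 60 x 60 mm, 45 mm tall, fixed to the bench, with a 17 mm round hole 35 mm deep in its top, in which the rod stands. Origin: centre of its underside
- sensor: Bystander: loose black round sensor, 44 mm in diameter, 19 mm tall, red cap. Origin: centre of its underside
- jar: Bystander: small white jar with a blue cap, 44 mm in diameter, 60 mm tall. Origin: centre of its underside
- driver: Bystander: screwdriver with yellow handle, 170 mm long, lying on the bench. Origin: below its middle
Not all that is in view belongs to the job. What is meant by the rod is not purple or white, and is the larger of those in its own colour.

How it is judged (in metres and radians):
On the way, in this order (a step that is already met when the one before it is completed fails the run):
1. the rod is lifted out of its stand in the gripper (height (world z) of rod_tip above 0.055 m and contact force between the fingers and rod above 0.5 N), for 0.1 s.
2. the rod, in the gripper, is lowered onto the firm bottom of the deepest bore (within 2 mm) (distance between rod_tip and seat_deep_c0 below 0.007 m and contact force between the fingers and rod above 0.5 N), for 0.1 s.
At the end, for the whole second after the job is handed in: The rod stands upright (within about 6 degrees), released and at rest, in the bore of the deepest of the three sockets, its tip within 2 mm of that bore's firm bottom (distance between rod_tip and seat_deep_c0 below 0.007 m and angle between rod's own z axis and vertical below 0.1 rad and linear speed of rod below 0.02 m/s and contact force between the fingers and rod below 0.05 N); the robot touches nothing.
It fails at once if the rod is pressed on a bore's firm bottom with more than 20 N (contact force between rod and seat_deep_c0 above 20 N or contact force between rod and seat_short_c0 above 20 N or contact force between rod and seat_shorter_c0 above 20 N).
It fails at once if the rod is forced against a socket (face, wall or plug) with more than 25 N (contact force between rod and socket_1 above 25 N or contact force between rod and socket_2 above 25 N or contact force between rod and socket_3 above 25 N).
It fails at once if the rod topples or is tilted more than about 35 degrees (angle between rod's own z axis and vertical above 0.6 rad).
It fails at once if the rod is dropped (moves faster than 0.25 m/s while the fingers do not touch it) (linear speed of rod above 0.25 m/s and contact force between the fingers and rod below 0.01 N).
It fails at once if the sensor, jar or screwdriver is moved by more than 15 mm (distance of any of sensor, jar, driver from where it was at the start of the episode above 0.015 m).
It also fails if it takes over 61 s, if anything falls off the work surface, if the arm or the gripper's body presses on something with over 40 N, if the wrist force passes 120 N, or if a joint passes its speed limit or range.

ROBOT

A 6-joint arm with a two-finger parallel gripper is mounted at the origin on the work surface. World frame = base frame: x ahead of the robot, y to its left, z up, the work surface at z = 0. Lengths are in mm, angles in rad, forces in N, time in s.
With the tool pointing down it reaches from about 275 to 725 mm from the base axis. Payload 5.6 kg.
Tool frame: the origin (TCP) lies at the very end of the fingers, on their centre line; the grasp point (between the pads) lies 19 mm behind it; z points along the fingers, y is the line along which they close (so a half turn about z gives the same grasp; the last joint's range is limited). The gripper opens to 85 mm and grips with 20 to 120 N. Pads are 22 mm wide; open, the fingers measure 114 mm over their backs; the gripper's body (76 mm by 85 mm) begins 54 mm behind the grasp point. The pads swing forward as they close: fully open they stand 13 mm farther back than shut.
Start: joints at [1.541, 0.255, 0.108, 0, -1.424, -0.285], TCP at [170.267, 522.974, 231.283] pointing down, gripper open.
Joint ranges: [-2.95, 2.95], [-1.21, 1.97], [-1.09, 1.5], [-2.87, 1.71], [-2.94, -0.07], [-3.05, 3.05]. Speed limits (rad/s): [2.57, 2.57, 3.14, 3.14, 3.14, 3.14].

INTERFACE

Orientations are given as a unit quaternion [x, y, z, w].
In Python, from cell import arm gives the robot as it stands.
- The arm moves only by the tool send_rows, never from a script. Its argument "series" is one flat list of numbers, 7 for each row, row after row: the shift along the tool's x, y, z in cm, then the turn, a rotation vector about the tool's x, y, z in degrees, then the opening, from -1 (shut) to 1 (fully open). A call has 1 to 10 rows; each row shifts and turns the commanded pose from where the row before left it, along the tool's axes as they then stand; what a row does not reach is not made up. A row lasts 1/8 s, in which the tool goes at most 62.5 mm and 10.7 degrees, less where a joint would pass 70% of its speed; a pose out of reach is approached as far as the arm can. A call is refused whole if a number of a shift passes 6.25 or a number of a turn 10.7, either way. A call with a gripper value outside its range is refused whole. The fingers move at their own pace and stop on an object; the grip force is fixed at half the most. Time passes only in rows, so rows that do not move let the fingers close. It gives the time, the measured TCP pose, the force, the opening and the grip force at its end, in the units of the state.
- arm.read_state(): the state, without advancing time (a new reading comes with each control period).
- arm.snapshot(name): name is "side" or "top" or "wrist"; returns a dict with "frame" (384x512x3 uint8, red, green, blue), "z_map" (384x512 float32, mm along the optical axis (not along the pixel's ray), 0 where there is no reading), "fx", "fy", "cx", "cy" (pixels), "cam_to_world" (4x4, takes a point from camera to world coordinates); the wrist camera has in their place "mount" (4x4, takes a point from camera to tool coordinates, whose origin is the TCP and whose axes are the flange's). Camera axes: x right, y down, z forward; pixel columns grow to the right and rows downward; lengths in mm; the calibration is good to about 2 mm. The wrist camera is an equidistant fisheye: a pixel r from the principal point sees the ray r / f radians off the axis. A picture is of the moment at which its call begins: read the wrist's pose just before it.
- arm.close_job(): hands the job in; it is judged then, once.
Trained networks look in the newest picture that a camera, given by its name, has taken for a name from the list of things; names that differ only in an ending like _2 or _b are one class to them, and where a whole thing is asked for, a point or a joint stands for the part that bears it (a point fixed in the world has none). Each returns a list of dicts, best first, with "p" (0 to 1); they miss things now and then, are a little off and sometimes report something else, mostly with a low value. They report only what shows in the picture. A call takes as long as a camera call. They do not tell look-alikes from the thing itself.
- arm.search_frame(thing, camera): "position" ([x, y, z] in mm, in the coordinates of the camera as it stood for that picture, good to about 4 mm: the middle of the surface that is visible of it).
- arm.trace(thing, camera): "mask" (384x512 bool, what is visible of it).
- arm.spot_point(thing, camera): "position" ([x, y, z] in mm, in the coordinates of the camera as it stood for that picture, good to about 4 mm: a listed point, or the origin of a listed thing).
The state is a dict: "time": time; "joint_positions": joint angles; "joint_velocities": joint speeds; "effort": joint torques, N m; "ee_pos": TCP position; "eef_rot": TCP orientation; "contact_force": force on the tool from outside, world axes, zero at the start; "moment": the same for the moment, N m; "gripper_width": opening from 0.0 (shut) to 1.0 (fully open); "finger_force": force on a finger pad.
Only numpy, scipy, OpenCV 4.12 (cv2) and the standard library are available. Lean on these libraries where they do the work, as an engineer would, in place of code of your own. Each camera call takes 0.05 s, during which the arm holds its last target. There are 200 camera calls.

## Working session

There is one attempt and no reset: what is moved stays moved. The work goes in short steps, Python scripts to look and compute and a tool call to move; the robot and the scene stay as the last step left them, time stands still between calls to the robot, and variables do not carry over. Pictures are saved under pics/ and viewed, at most 10 in all, crops included, and the job is handed in when it is done.

Besides the shell and the picture viewer there is one more tool, called after ">>>" as name(argument=value, ...), one argument or row to a line, values as JSON. send_rows: Moves the arm, as the interface text tells. Its arguments: {"type":"object","properties":{"series":{"type":"array","items":{"type":"number"}}},"required":["series"]}

```bash
mkdir -p pics; ls; cat > h.py <<'E'
import numpy as np, cv2
from cell import arm
from scipy.spatial.transform import Rotation as R
def w(s,p): return (s["cam_to_world"]@np.r_[p,1])[:3]
def px(s,u,v,z=None):
    z=s["z_map"][int(v),int(u)] if z is None else z
    return w(s,[(u-s["cx"])/s["fx"]*z,(v-s["cy"])/s["fy"]*z,z])
def save(s,n): cv2.imwrite(f"pics/{n}.png",s["frame"][:,:,::-1])
E
python3 - <<'E'
from h import *
st=arm.read_state(); print({k:np.round(v,3) for k,v in st.items()})
im=[]
for c in ["top","side"]:
    s=arm.snapshot(c); im.append(s["frame"])
    print(c,s["fx"],s["cx"],s["cy"],np.round(s["cam_to_world"],3).tolist())
    for t in ["rod","socket_1","mouth_1","stand","sensor","jar","driver"]:
        for d in arm.spot_point(t,c): 
            p=d["position"];print(c,t,round(d["p"],2),np.round(w(s,p)),np.round([s["cx"]+s["fx"]*p[0]/p[2],s["cy"]+s["fy"]*p[1]/p[2]]))
cv2.imwrite("pics/a.png",np.vstack([cv2.resize(i,(400,300)) for i in im])[:,:,::-1])
cv2.imwrite("pics/top.png",im[0][:,:,::-1]);cv2.imwrite("pics/side.png",im[1][:,:,::-1])
E
```

```text
pics
{'time': np.float64(0.0), 'joint_positions': array([ 1.541,  0.256,  0.107, -0.   , -1.424, -0.285]), 'joint_velocities': array([-0.001, -0.   ,  0.001,  0.001, -0.   , -0.001]), 'effort': array([ 0.0000e+00, -3.8663e+01,  2.3794e+01,  5.3650e+00, -6.0000e-03,
        0.0000e+00]), 'ee_pos': array([170.096, 522.521, 230.391]), 'eef_rot': array([ 0.988, -0.157, -0.   ,  0.001]), 'contact_force': array([ 0.142,  0.299, -0.287]), 'moment': array([-0.062,  0.002,  0.072]), 'finger_force': np.float64(0.0), 'gripper_width': np.float64(1.004)}
top 358.0913944147742 255.90282576398133 189.04275889478882 [[0.183, -0.961, 0.206, 431.559], [-0.983, -0.18, 0.032, 50.013], [0.006, -0.208, -0.978, 832.331], [0.0, 0.0, 0.0, 1.0]]
top rod 0.74 [522. 317.  12.] [147. 205.]
top rod 0.7 [611. 304.  -2.] [164. 171.]
top rod 0.54 [599. 349.   3.] [144. 171.]
top rod 0.45 [451. 306.  -2.] [146. 236.]
top socket_1 0.88 [ 448. -235.   -1.] [379. 282.]
top socket_1 0.82 [441. 131.   2.] [219. 254.]
top socket_1 0.74 [463. -55.  -1.] [301. 260.]
top socket_1 0.34 [ 695. -200.   -3.] [376. 175.]
top mouth
[... 712 characters left out ...]
ide socket_1 0.9 [444. 132.   0.] [289. 282.]
side socket_1 0.72 [ 448. -234.    3.] [356. 167.]
side socket_1 0.67 [463. -55.   2.] [321. 213.]
side mouth_1 0.96 [ 451. -233.   73.] [361. 145.]
side mouth_1 0.67 [440. 130.  77.] [294. 260.]
side mouth_1 0.64 [465. -55.  74.] [324. 190.]
side mouth_1 0.53 [ 688. -203.    5.] [265. 142.]
side stand 0.6 [530. 317.   4.] [194. 341.]
side sensor 0.77 [693. 233.   2.] [155. 263.]
side sensor 0.39 [ 451. -229.   71.] [360. 146.]
side jar 0.97 [ 689. -202.    1.] [265. 143.]
side jar 0.72 [440. 128.  74.] [294. 261.]
side jar 0.49 [ 450. -234.   71.] [361. 145.]
side jar 0.48 [442. 127.  -1.] [291. 281.]
side driver 0.9 [694.  29.   5.] [213. 197.]
```

View pics/top.png

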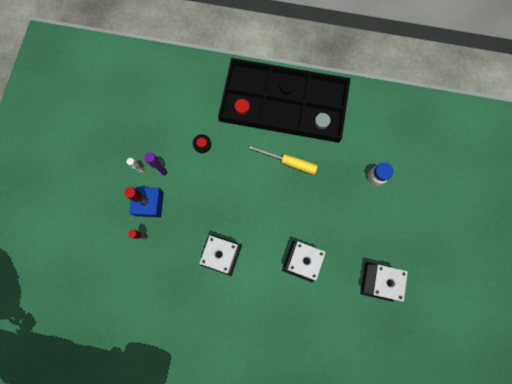

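View pics/side.png

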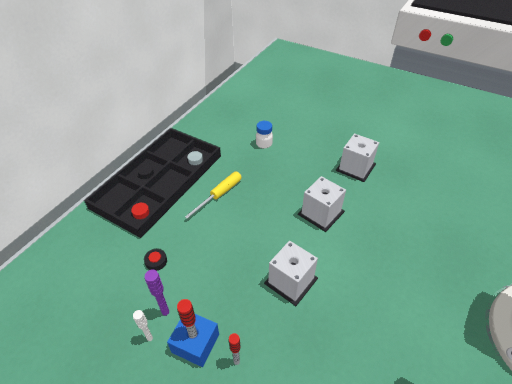

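Candidates for the rod (top px / side px):
- white (133,163)/(141,325)
- purple (155,163)/(157,292)
- small red (133,234)/(235,348)
- large red in the blue stand (131,193)/(187,313)

I choose the large red one in the blue stand. Next I check it in a close crop and measure it, along with the mouths.

```bash
cat >> h.py <<'E'
def cloud(s):
    v,u=np.mgrid[:384,:512]; z=s["z_map"]
    P=np.stack([(u-s["cx"])/s["fx"]*z,(v-s["cy"])/s["fy"]*z,z],-1)
    return P@s["cam_to_world"][:3,:3].T+s["cam_to_world"][:3,3]
def circ(p,r):
    from scipy.optimize import least_squares
    return least_squares(lambda c:np.hypot(*(p-c).T)-r,p.mean(0),loss="soft_l1").x
E
python3 - <<'E'
from h import *
M={"a":(440,130),"b":(463,-55),"c":(449,-235)}; rays={}
def tri(L):
    A=sum(np.eye(3)-np.outer(d,d) for o,d in L);b=sum((np.eye(3)-np.outer(d,d))@o for o,d in L)
    return np.linalg.solve(A,b)
for c in ["top","side"]:
    s=arm.snapshot(c); W=cloud(s); f=s["frame"].astype(int); C=s["cam_to_world"]
    ray=lambda q:(C[:3,3],(lambda d:d/np.linalg.norm(d))(C[:3,:3]@[(q[0]-s["cx"])/s["fx"],(q[1]-s["cy"])/s["fy"],1]))
    for k,m in M.items():
        near=(np.hypot(W[...,0]-m[0],W[...,1]-m[1])<55)&(s["z_map"]>0)
        face=near&(abs(W[...,2]-72)<6)
        n,l,stt,_=cv2.connectedComponentsWithStats(face.astype(np.uint8)); face=l==1+np.argmax(stt[1:,4])
        pts=W[face]; hull=cv2.convexHull(np.argwhere(face)[:,::-1].astype(np.int32))
        r=cv2.minAreaRect(pts[:,:2].astype(np.float32))
        # dark bore
        fm=np.zeros((384,512),np.uint8);cv2.fillConvexPoly(fm,hull,1)
        fm=cv2.erode(fm,np.ones((5,5)))
        cc=s["cam_to_world"]; q0=np.linalg.inv(cc)@np.r_[m,72,1]; q0=np.array([s["cx"]+s["fx"]*q0[0]/q0[2],s["cy"]+s["fy"]*q0[1]/q0[2]])
        v,u=np.mgrid[:384,:512]
        g=f.sum(2); t=(fm>0)&(np.hypot(u-q0[0],v-q0[1])<8)
        wgt=np.clip(np.median(g[fm>0])-20-g,0,None)*t
        q=[(wgt*u).sum()/wgt.sum(),(wgt*v).sum()/wgt.sum()]
        rays.setdefault(k,[]).append(ray(q))
        o,d=ray(q); print(c,k,"facez",np.median(pts[:,2]).round(1),"rect",np.round(r[0],1),np.round(r[1],1),round(r[2]),"bore px",np.round(q,1),np.round((o+d*(72-o[2])/d[2])[:2],1))
    red=(f[...,0]>90)&(f[...,1]<60)&(f[...,2]<60)
    h=red&(np.hypot(W[...,0]-527,W[...,1]-317)<40)
    p=W[h]; print(c,"red",len(p),"ztop",np.percentile(p[:,2],[2,50,98]).round(1))
    side=p[(p[:,2]>92)&(p[:,2]<133)]; tp=p[p[:,2]>136]
    print(" fit side",circ(side[:,:2],11).round(1),"top mean",tp[:,:2].mean(0).round(1),len(tp),len(side))
    hi=h&(W[...,2]>136); vv,uu=np.nonzero(hi); rays.setdefault("rodtop",[]).append(ray([uu.mean(),vv.mean()]))
    bl=(f[...,2]>120)&(f[...,0]<60)&(np.hypot(W[...,0]-527,W[...,1]-317)<60)&(abs(W[...,2]-45)<6)
    print(" stand rect",np.median(W[bl][:,2]).round(1),[np.round(x,1) for x in cv2.minAreaRect(W[bl][:,:2].astype(np.float32))])
    if c=="side": cv2.imwrite("pics/rodcrop.png",cv2.resize(s["frame"][255:384,110:270],None,fx=4,fy=4)[:,:,::-1])
for k,L in rays.items(): print(k,"tri",tri(L).round(1))
E
```

```text
top a facez 70.4 rect [440.1 128.3] [62.2 61.7] 82 bore px [218.3 253.9] [440.9 127. ]
top b facez 70.4 rect [460.7 -55.7] [62.4 61.9] 80 bore px [306.4 260.5] [461.4 -56.1]
top c facez 70.6 rect [ 448.1 -232.6] [63.1 61.8] 88 bore px [390.1 282.7] [ 448.7 -232.8]
top red 84 ztop [134.7 138.  140.6]
 fit side [542.  320.1] top mean [525.2 317.1] 78 1
 stand rect 43.1 [array([525.2, 318.2]), array([59.7, 60.3]), np.float64(7.6)]
side a facez 73.1 rect [443.1 128. ] [63.9 63.4] 82 bore px [293.5 261.1] [441.3 129. ]
side b facez 73.2 rect [463.1 -56.4] [65.8 63.3] 80 bore px [325.  191.5] [462.  -54.8]
side c facez 73.1 rect [ 450.4 -233.1] [66.4 62.6] 88 bore px [361.3 145.1] [ 449.5 -233.2]
side red 286 ztop [ 95.1 138.7 142.7]
 fit side [527.6 318. ] top mean [525.2 319.7] 158 117
 stand rect 46.1 [array([526.6, 318.7]), array([59.7, 59.5]), np.float64(7.6)]
a tri [441.4 127.4  69.6]
b tri [461.9 -56.2  70.6]
c tri [ 449.  -232.5   72.7]
rodtop tri [526.2 318.1 136.5]
```

View pics/rodcrop.png

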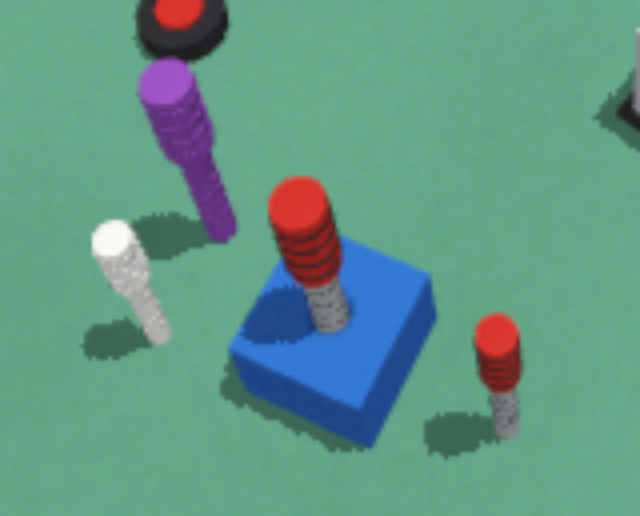

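The crop shows the large red handle (crop px 300,230), about 22 mm wide, standing in the blue block. The small red one (500,380), the purple and the white ones are separate. The rod is at about (526,318), with its top at about 138 mm. Now I move above it.

>>> send_rows(
  series=[0,0,0,0,0,-9,1,0,0,0,0,0,-9,1,4.5,2.6,0,0,0,0,1,4.5,2.6,0,0,0,0,1,4.5,2.6,0,0,0,0,1,4.5,2.6,0,0,0,0,1,4.5,2.6,0,0,0,0,1,4.5,2.6,0,0,0,0,1,4.5,2.6,0,0,0,0,1,4.1,2.2,0,0,0,0,1],
)

```text
time: 2.15
ee_pos: [527.6, 317.6, 231.3]
eef_rot: [1.0, -0.001, 0.0, -0.0]
contact_force: [0.4, 1.3, -0.7]
gripper_width: 0.998
finger_force: 0.0
```

>>> send_rows(
  series=[0,0,0,0,0,0,1],
)

```text
time: 2.28
ee_pos: [528.3, 316.8, 230.3]
eef_rot: [1.0, -0.002, -0.0, 0.001]
contact_force: [-0.2, 0.0, -0.5]
gripper_width: 1.001
finger_force: 0.0
```

```bash
python3 - <<'E'
from h import *
st=arm.read_state(); T=np.eye(4); T[:3,:3]=R.from_quat(st["eef_rot"]).as_matrix(); T[:3,3]=st["ee_pos"]
print(np.round(T,3).tolist(), st["contact_force"])
s=arm.snapshot("wrist"); M=s["mount"]; print(np.round(M,3).tolist(),s["fx"],s["cx"],s["cy"])
v,u=np.mgrid[:384,:512]; x=(u-s["cx"])/s["fx"];y=(v-s["cy"])/s["fy"];r=np.hypot(x,y)+1e-9;z=s["z_map"]
P=np.stack([x/r*np.tan(r)*z,y/r*np.tan(r)*z,z],-1); G=T@M; W=P@G[:3,:3].T+G[:3,3]
f=s["frame"].astype(int); red=(f[...,0]>90)&(f[...,1]<60)&(f[...,2]<60)&(np.hypot(W[...,0]-526,W[...,1]-318)<35)
p=W[red&(z>0)]; print(len(p),np.percentile(p,[2,50,98],axis=0).round(1)); tp=p[p[:,2]>np.percentile(p[:,2],95)-5]; print(tp.mean(0),len(tp),[np.round(q,1) for q in cv2.minEnclosingCircle(tp[:,:2].astype(np.float32))])
save(s,"w1")
E
```

```text
[[1.0, -0.005, -0.001, 528.293], [-0.005, -1.0, -0.001, 316.776], [-0.001, 0.001, -1.0, 230.263], [0.0, 0.0, 0.0, 1.0]] [-0.23764264  0.03018004 -0.47021723]
[[0.001, -0.964, -0.267, 67.404], [1.0, 0.001, 0.0, -0.726], [-0.0, -0.267, 0.964, -142.329], [0.0, 0.0, 0.0, 1.0]] 297.3186396354542 253.17829289253933 188.01161908599047
70 [[528.6 310.1 123.6]
 [535.1 319.9 138. ]
 [536.8 329.1 140.2]]
[534.40036984 319.0430783  138.44357431] 51 [array([530.5, 319.5]), np.float64(9.6)]
```

View pics/w1.png

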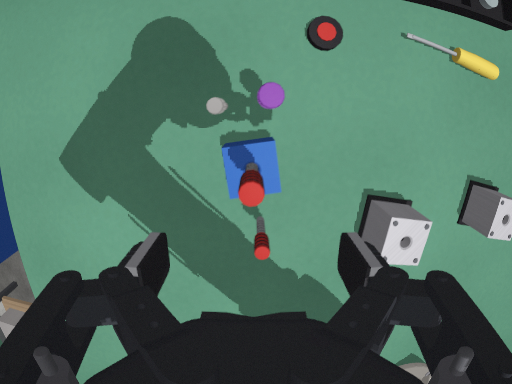

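The wrist view shows the rod's top at (251,193), which gives about (526.7, 318.8). This agrees with the triangulation. I descend and grip.

>>> send_rows(
  series=[-0.16,-0.2,0,0,0,0,1,0,0,3.5,0,0,0,1,0,0,3.5,0,0,0,1,0,0,3.5,0,0,0,1,0,0,2.8,0,0,0,1,0,0,0,0,0,0,1,0,0,0,0,0,0,-1,0,0,0,0,0,0,-1,0,0,0,0,0,0,-1,0,0,0,0,0,0,-1],
)

```text
time: 3.58
ee_pos: [524.9, 320.6, 99.2]
eef_rot: [1.0, -0.0, 0.001, -0.0]
contact_force: [-0.5, -1.0, 2.8]
gripper_width: 0.241
finger_force: 58.3
```

>>> send_rows(
  series=[0,0,0,0,0,0,-1,0,0,0,0,0,0,-1,0,0,0,0,0,0,-1],
)

```text
time: 3.95
ee_pos: [525.0, 320.6, 99.2]
eef_rot: [1.0, -0.0, 0.001, -0.0]
contact_force: [-0.8, -0.6, 5.9]
gripper_width: 0.241
finger_force: 58.4
```

>>> send_rows(
  series=[0,0,-1,0,0,0,-1,0,0,-2,0,0,0,-1,0,0,-2.5,0,0,0,-1,0,0,-2.5,0,0,0,-1,0,0,-2,0,0,0,-1,0,0,0,0,0,0,-1],
)

```text
time: 4.7
ee_pos: [525.1, 321.4, 199.7]
eef_rot: [1.0, -0.0, 0.001, -0.001]
contact_force: [0.4, -0.0, -2.8]
gripper_width: 0.243
finger_force: 58.6
```

>>> send_rows(
  series=[0,0,0,0,0,0,-1],
)

```text
time: 4.82
ee_pos: [523.9, 320.6, 196.9]
eef_rot: [1.0, -0.0, -0.001, 0.0]
contact_force: [0.5, 0.4, -2.0]
gripper_width: 0.245
finger_force: 58.6
```

```bash
cat > look.py <<'E'
from h import *
import sys
st=arm.read_state(); print(np.round(st["ee_pos"],1),np.round(R.from_quat(st["eef_rot"]).as_matrix()[:,2],4),np.round(st["contact_force"],1))
im=[]
for c in ["top","side"]:
    s=arm.snapshot(c);W=cloud(s);f=s["frame"].astype(int);e=st["ee_pos"]
    near=(np.hypot(W[...,0]-e[0],W[...,1]-e[1])<30)&(s["z_map"]>0)
    sh=near&(W[...,2]<e[2]-38)&(W[...,2]>e[2]-95)&(W[...,2]>77)
    p=W[sh]; 
    if len(p)>10: 
        print(c,len(p),"shaft",circ(p[:,:2],7).round(1),"zmin",p[:,2].min().round(1))
        for a,b in [(-95,-66),(-66,-38)]:
            q=p[(p[:,2]>e[2]+a)&(p[:,2]<e[2]+b)]
            if len(q)>8: print("  ",a,b,circ(q[:,:2],7).round(1),len(q))
    q=np.linalg.inv(s["cam_to_world"])@np.r_[e[:2],e[2]-50,1]; u,v=int(s["cx"]+s["fx"]*q[0]/q[2]),int(s["cy"]+s["fy"]*q[1]/q[2])
    u=min(max(u,64),448);v=min(max(v,64),320); im.append(cv2.resize(s["frame"][v-64:v+64,u-64:u+64],(390,390)))
cv2.imwrite(f"pics/{sys.argv[1]}.png",np.hstack(im)[:,:,::-1])
E
python3 look.py l1
```

```text
[523.9 320.6 196.9] [-2.1e-03 -7.0e-04 -1.0e+00] [ 0.5  0.4 -2. ]
top 61 shaft [523.8 320.1] zmin 108.7
   -95 -66 [523.8 320.1] 28
   -66 -38 [523.9 320.1] 33
```

View pics/l1.png

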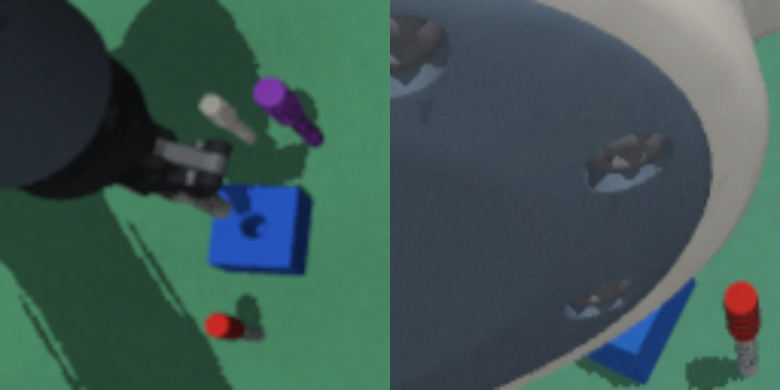

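The rod is held upright, with its tip about 88 mm below the TCP and the stand hole empty. I carry it over the nearest socket.

>>> send_rows(
  series=[-1.0,2.2,0,0,0,0,-1,-1.6,3.7,0,0,0,0,-1,-1.6,3.7,0,0,0,0,-1,-1.6,3.7,0,0,0,0,-1,-1.6,3.7,0,0,0,0,-1,-0.9,2.2,0,0,0,0,-1,0,0,0,0,0,0,-1,0,0,0,0,0,0,-1],
)

```text
time: 5.92
ee_pos: [441.7, 129.2, 198.1]
eef_rot: [1.0, -0.0, -0.0, -0.0]
contact_force: [0.6, 1.0, -2.3]
gripper_width: 0.243
finger_force: 58.8
```

```bash
python3 look.py l2; python3 -c "
from h import *
for i in range(4):
    arm.snapshot('top');st=arm.read_state();print(np.round(st['ee_pos'],2),st['contact_force'].round(2))"
```

```text
[441.7 129.2 198.1] [-0.e+00  1.e-04 -1.e+00] [ 0.6  1.  -2.3]
side 144 shaft [444.2 128.3] zmin 112.4
   -95 -66 [444.4 128. ] 56
   -66 -38 [444.2 128.5] 88
[441.71 129.44 197.97] [ 0.19 -0.03 -2.01]
[441.65 129.38 198.  ] [ 0.22 -0.59 -1.5 ]
[441.59 129.29 198.02] [ 0.07 -0.03 -1.66]
[441.55 129.23 198.05] [-0.54 -0.35 -1.71]
```

>>> send_rows(
  series=[-0.11,0.07,1.0,0,0,0,-1,0,0,1.5,0,0,0,-1,0,0,1.0,0,0,0,-1,0,0,0,0,0,0,-1],
)

```text
time: 6.72
ee_pos: [439.8, 127.8, 162.3]
eef_rot: [1.0, -0.0, -0.001, 0.001]
contact_force: [0.4, 0.8, -1.4]
gripper_width: 0.242
finger_force: 58.8
```

>>> send_rows(
  series=[0,0,0.15,0,0,0,-1,0,0,0.15,0,0,0,-1,0,0,0.1,0,0,0,-1],
)

```text
time: 7.1
ee_pos: [440.4, 128.2, 159.4]
eef_rot: [1.0, -0.0, 0.0, -0.0]
contact_force: [0.0, 0.0, -2.5]
gripper_width: 0.244
finger_force: 58.8
```

>>> send_rows(
  series=[0,0,0.1,0,0,0,-1,0,0,0.1,0,0,0,-1],
)

```text
time: 7.35
ee_pos: [440.4, 128.1, 157.3]
eef_rot: [1.0, -0.0, 0.0, -0.0]
contact_force: [0.5, 0.0, -1.0]
gripper_width: 0.245
finger_force: 58.8
```

>>> send_rows(
  series=[0,0,0.1,0,0,0,-1,0,0,0.1,0,0,0,-1,0,0,0.1,0,0,0,-1],
)

```text
time: 7.72
ee_pos: [440.4, 128.2, 154.3]
eef_rot: [1.0, -0.0, 0.0, -0.0]
contact_force: [-0.5, 0.6, -2.5]
gripper_width: 0.245
finger_force: 58.8
```

>>> send_rows(
  series=[0,0,0.1,0,0,0,-1,0,0,0.1,0,0,0,-1,0,0,0.1,0,0,0,-1],
)

```text
time: 8.1
ee_pos: [440.3, 128.1, 151.2]
eef_rot: [1.0, -0.0, 0.0, -0.0]
contact_force: [-0.6, 0.3, -1.7]
gripper_width: 0.245
finger_force: 58.8
```

>>> send_rows(
  series=[0,0,0.1,0,0,0,-1,0,0,0.1,0,0,0,-1,0,0,0.1,0,0,0,-1],
)

```text
time: 8.48
ee_pos: [440.3, 128.1, 148.2]
eef_rot: [1.0, -0.0, -0.0, -0.0]
contact_force: [-0.1, 1.0, -2.1]
gripper_width: 0.238
finger_force: 58.7
```

>>> send_rows(
  series=[0,0,0.1,0,0,0,-1,0,0,0.1,0,0,0,-1,0,0,0.1,0,0,0,-1,0,0,0.1,0,0,0,-1],
)

```text
time: 8.98
ee_pos: [440.3, 128.1, 144.2]
eef_rot: [1.0, -0.0, 0.0, 0.0]
contact_force: [-0.2, -0.2, -1.7]
gripper_width: 0.245
finger_force: 58.7
```

>>> send_rows(
  series=[0,0,0.1,0,0,0,-1,0,0,0.1,0,0,0,-1,0,0,0.1,0,0,0,-1,0,0,0.1,0,0,0,-1],
)

```text
time: 9.48
ee_pos: [440.5, 128.1, 140.5]
eef_rot: [1.0, -0.0, 0.0, -0.0]
contact_force: [-0.8, -0.0, 3.4]
gripper_width: 0.243
finger_force: 59.2
```

>>> send_rows(
  series=[0,0,0.1,0,0,0,-1,0,0,0.1,0,0,0,-1,0,0,0.05,0,0,0,-1],
)

```text
time: 9.85
ee_pos: [440.4, 128.1, 137.8]
eef_rot: [1.0, -0.0, 0.0, -0.0]
contact_force: [0.0, 0.5, 3.1]
gripper_width: 0.242
finger_force: 59.2
```

>>> send_rows(
  series=[0,0,0.1,0,0,0,-1,0,0,0.05,0,0,0,-1],
)

```text
time: 10.1
ee_pos: [440.4, 128.1, 136.2]
eef_rot: [1.0, -0.0, 0.0, 0.0]
contact_force: [0.1, -1.0, 3.1]
gripper_width: 0.244
finger_force: 59.2
```

>>> send_rows(
  series=[0,0,0.1,0,0,0,-1,0,0,0.05,0,0,0,-1],
)

```text
time: 10.35
ee_pos: [440.4, 128.1, 134.7]
eef_rot: [1.0, -0.0, 0.0, -0.0]
contact_force: [1.1, 1.2, 3.0]
gripper_width: 0.243
finger_force: 59.2
```

>>> send_rows(
  series=[0,0,0.1,0,0,0,-1,0,0,0.07,0,0,0,-1],
)

```text
time: 10.6
ee_pos: [440.4, 128.1, 133.0]
eef_rot: [1.0, -0.0, 0.0, -0.0]
contact_force: [-0.3, 0.3, 3.1]
gripper_width: 0.243
finger_force: 59.2
```

>>> send_rows(
  series=[0,0,0.1,0,0,0,-1,0,0,0.07,0,0,0,-1],
)

```text
time: 10.85
ee_pos: [440.4, 128.1, 131.3]
eef_rot: [1.0, -0.0, 0.0, -0.0]
contact_force: [0.4, 0.4, 3.7]
gripper_width: 0.241
finger_force: 59.2
```

>>> send_rows(
  series=[0,0,0.1,0,0,0,-1,0,0,0.07,0,0,0,-1],
)

```text
time: 11.1
ee_pos: [440.3, 128.1, 129.6]
eef_rot: [1.0, -0.0, 0.0, -0.0]
contact_force: [-0.2, -0.9, 3.5]
gripper_width: 0.243
finger_force: 59.2
```

>>> send_rows(
  series=[0,0,0.1,0,0,0,-1,0,0,0.07,0,0,0,-1],
)

```text
time: 11.35
ee_pos: [440.3, 128.1, 127.9]
eef_rot: [1.0, -0.0, 0.0, -0.0]
contact_force: [0.8, 0.0, 3.1]
gripper_width: 0.244
finger_force: 59.2
```

>>> send_rows(
  series=[0,0,0.1,0,0,0,-1,0,0,0.07,0,0,0,-1],
)

```text
time: 11.6
ee_pos: [440.3, 128.1, 126.2]
eef_rot: [1.0, -0.0, 0.0, -0.0]
contact_force: [0.3, -0.6, 3.5]
gripper_width: 0.243
finger_force: 59.2
```

>>> send_rows(
  series=[0,0,0.1,0,0,0,-1,0,0,0.07,0,0,0,-1],
)

```text
time: 11.85
ee_pos: [440.3, 128.1, 124.5]
eef_rot: [1.0, -0.0, -0.0, -0.0]
contact_force: [-0.8, 0.4, 3.6]
gripper_width: 0.243
finger_force: 59.2
```

>>> send_rows(
  series=[0,0,0.1,0,0,0,-1,0,0,0.07,0,0,0,-1],
)

```text
time: 12.1
ee_pos: [440.3, 128.1, 122.8]
eef_rot: [1.0, -0.0, -0.0, -0.0]
contact_force: [-0.1, 0.5, 3.1]
gripper_width: 0.241
finger_force: 59.2
```

>>> send_rows(
  series=[0,0,0.1,0,0,0,-1,0,0,0.07,0,0,0,-1],
)

```text
time: 12.35
ee_pos: [440.3, 128.1, 121.1]
eef_rot: [1.0, -0.0, -0.0, -0.0]
contact_force: [-0.8, -0.4, 3.4]
gripper_width: 0.243
finger_force: 59.2
```

>>> send_rows(
  series=[0,0,0.1,0,0,0,-1,0,0,0.05,0,0,0,-1],
)

```text
time: 12.6
ee_pos: [440.3, 128.1, 119.6]
eef_rot: [1.0, -0.0, 0.0, -0.0]
contact_force: [-0.2, 0.9, 3.3]
gripper_width: 0.244
finger_force: 59.2
```

>>> send_rows(
  series=[0,0,0.1,0,0,0,-1,0,0,0.07,0,0,0,-1],
)

```text
time: 12.85
ee_pos: [440.3, 128.1, 117.9]
eef_rot: [1.0, -0.0, 0.0, -0.0]
contact_force: [0.2, 0.6, 3.3]
gripper_width: 0.242
finger_force: 59.2
```

>>> send_rows(
  series=[0,0,0.1,0,0,0,-1,0,0,0.07,0,0,0,-1],
)

```text
time: 13.1
ee_pos: [440.3, 128.1, 116.2]
eef_rot: [1.0, -0.0, 0.0, -0.0]
contact_force: [0.0, 0.9, 3.8]
gripper_width: 0.243
finger_force: 59.2
```

>>> send_rows(
  series=[0,0,0.1,0,0,0,-1,0,0,0.07,0,0,0,-1],
)

```text
time: 13.35
ee_pos: [440.3, 128.1, 114.5]
eef_rot: [1.0, -0.0, 0.0, -0.0]
contact_force: [0.6, 0.2, 3.4]
gripper_width: 0.245
finger_force: 59.2
```

>>> send_rows(
  series=[0,0,0.1,0,0,0,-1,0,0,0.07,0,0,0,-1],
)

```text
time: 13.6
ee_pos: [440.3, 128.1, 112.8]
eef_rot: [1.0, -0.0, -0.0, 0.0]
contact_force: [-0.3, 0.2, 3.5]
gripper_width: 0.243
finger_force: 59.2
```

>>> send_rows(
  series=[0,0,0.1,0,0,0,-1,0,0,0.07,0,0,0,-1],
)

```text
time: 13.85
ee_pos: [440.3, 128.1, 111.1]
eef_rot: [1.0, -0.0, -0.0, 0.0]
contact_force: [0.4, 0.4, 3.7]
gripper_width: 0.24
finger_force: 59.2
```

>>> send_rows(
  series=[0,0,0.1,0,0,0,-1,0,0,0.07,0,0,0,-1],
)

```text
time: 14.1
ee_pos: [440.3, 128.1, 109.4]
eef_rot: [1.0, -0.0, -0.0, -0.0]
contact_force: [-0.4, -0.0, 3.9]
gripper_width: 0.238
finger_force: 59.2
```

>>> send_rows(
  series=[0,0,0.1,0,0,0,-1,0,0,0.05,0,0,0,-1],
)

```text
time: 14.35
ee_pos: [440.3, 128.1, 107.9]
eef_rot: [1.0, -0.0, 0.0, 0.0]
contact_force: [1.1, 0.4, 3.8]
gripper_width: 0.243
finger_force: 59.2
```

```bash
python3 look.py l3; python3 - <<'E'
from h import *
e=arm.read_state()["ee_pos"]
s=arm.snapshot("side");W=cloud(s);f=s["frame"].astype(int)
n=(np.hypot(W[...,0]-e[0]-2.6,W[...,1]-e[1]+1)<14)&(s["z_map"]>0)&(W[...,2]>76)
red=n&(f[...,0]>70)&(f[...,0]>2.5*f[...,1])
print("red z",len(W[red]),np.percentile(W[red][:,2],[0,5,50,100]).round(1)); g=n&~red&(W[...,2]<e[2]+25)
print("nonred z",np.percentile(W[g][:,2],[0,25,50,90,100]).round(1))
E
```

```text
[440.3 128.1 107.9] [ 0. -0. -1.] [1.1 0.4 3.8]
red z 12 [104.8 108.  126.1 150. ]
nonred z [ 76.4  80.4  86.3 121.7 132. ]
```

View pics/l3.png

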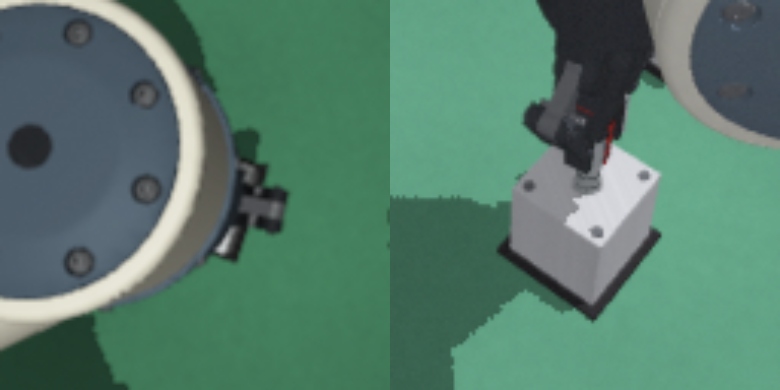

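>>> send_rows(
  series=[0,0,0.1,0,0,0,-1,0,0,0.05,0,0,0,-1],
)

```text
time: 14.75
ee_pos: [440.7, 128.1, 107.2]
eef_rot: [1.0, -0.0, 0.0, 0.0]
contact_force: [-0.8, -0.3, 9.2]
gripper_width: 0.239
finger_force: 59.5
```

Firm bottom: the force jumps at tip travel of about 35 mm past plug contact, a depth of about 51 mm, more than either shallow bore can have (36 mm at most). This is the deep one. I hold, then release.

>>> send_rows(
  series=[0,0,0,0,0,0,-1,0,0,0,0,0,0,-1,0,0,0,0,0,0,-1],
)

```text
time: 15.12
ee_pos: [440.6, 128.1, 107.2]
eef_rot: [1.0, -0.0, 0.0, -0.0]
contact_force: [-1.4, 0.5, 7.2]
gripper_width: 0.243
finger_force: 59.6
```

>>> send_rows(
  series=[0,0,0,0,0,0,0,0,0,0,0,0,0,0.5,0,0,0,0,0,0,1,0,0,0,0,0,0,1,0,0,0,0,0,0,1,0,0,0,0,0,0,1],
)

```text
time: 15.88
ee_pos: [440.3, 128.1, 106.4]
eef_rot: [1.0, -0.0, -0.0, 0.0]
contact_force: [0.8, 0.5, -0.1]
gripper_width: 1.001
finger_force: 0.0
```

```bash
python3 - <<'E'
from h import *
e=arm.read_state()["ee_pos"]; print(e)
s=arm.snapshot("side");W=cloud(s);f=s["frame"].astype(int)
n=(np.hypot(W[...,0]-442.9,W[...,1]-127.1)<16)&(s["z_map"]>0)&(W[...,2]>76)
red=n&(f[...,0]>70)&(f[...,0]>2.5*f[...,1])
print("red z",red.sum(),np.percentile(W[red][:,2],[0,5,50,95,100]).round(1) if red.any() else "")
v,u=np.nonzero(n); cv2.imwrite("pics/rel.png",cv2.resize(s["frame"][190:330,210:390],None,fx=4,fy=4)[:,:,::-1])
E
```

```text
[440.28882621 128.0973335  106.4478247 ]
red z 118 [101.6 104.4 126.3 150.4 151.9]
```

View pics/rel.png

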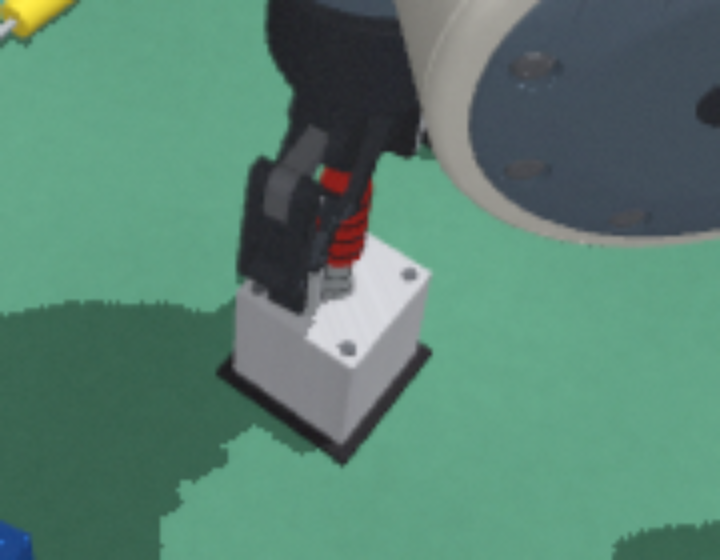

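The rod stands in the bore: its handle spans about 102–151 mm, so the tip is at about 20.5 mm (depth about 51 mm). The fingers are clear of it, so I retreat straight up.

>>> send_rows(
  series=[0,0,-1,0,0,0,1,0,0,-3,0,0,0,1,0,0,-4,0,0,0,1,0,0,-4,0,0,0,1,0,0,-3,0,0,0,1,-4,0,0,0,0,0,1,-4,0,0,0,0,0,1,0,0,0,0,0,0,1,0,0,0,0,0,0,1],
)

```text
time: 17.05
ee_pos: [360.7, 128.3, 257.2]
eef_rot: [1.0, -0.0, 0.001, -0.0]
contact_force: [-0.7, 0.4, 0.4]
gripper_width: 0.998
finger_force: 0.0
```

```bash
python3 - <<'E'
from h import *
for c in ["top","side"]:
    s=arm.snapshot(c);W=cloud(s);f=s["frame"].astype(int)
    n=(np.hypot(W[...,0]-441.5,W[...,1]-128)<25)&(s["z_map"]>0)&(W[...,2]>76)
    red=n&(f[...,0]>70)&(f[...,0]>2.5*f[...,1]); p=W[red]
    print(c,len(p)); 
    if len(p)>20:
        print(np.percentile(p[:,2],[1,50,99]).round(1))
        for a,b in [(100,115),(115,130),(130,146)]:
            q=p[(p[:,2]>a)&(p[:,2]<b)]
            if len(q)>8: print(a,b,circ(q[:,:2],11).round(1),len(q))
E
```

```text
top 101
[130.9 146.6 149.1]
130 146 [438.2 126.8] 30
side 257
[103.4 143.3 151. ]
100 115 [442.8 127. ] 39
115 130 [442.9 127.7] 45
130 146 [443.2 127.9] 58
```

```bash
python3 -c "
from cell import arm
print(arm.close_job())"
```

```text
the job is handed in; nothing more can be done
None
```

The red rod stands upright, released and bottomed in the socket nearest the stand (its bore about 51 mm deep, so the deep one; I didn't need to sound the other two), and the job was handed in at about 17 s, though no verdict came back.

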